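# Face up a stock tote with a pull hook

## Robot

A 6-joint arm with a two-finger parallel gripper is mounted at the origin on the work surface. World frame = base frame: x ahead of the robot, y to its left, z up, the work surface at z = 0. Lengths are in mm, angles in rad, forces in N, time in s.
With the tool pointing down it reaches from about 375 to 900 mm from the base axis. Payload 3.1 kg.
Tool frame: the origin (TCP) lies midway between the tips of the shut fingers; the grasp point (between the pads) lies 19 mm behind it (ctrl.hold_point_z is the distance from the TCP to the grasp point, in mm); z points along the fingers, y is the line along which they close (so a half turn about z gives the same grasp; the last joint's range is limited). The gripper opens to 85 mm and grips with 20 to 120 N. Pads are 22 mm wide; open, the fingers measure 114 mm over their backs; the gripper's body (76 mm by 85 mm) begins 54 mm behind the grasp point. The pads swing forward as they close: fully open they stand 13 mm farther back than shut.
Start: joints at [0.968, 0.527, 1.433, -0, 1.181, -0.178], TCP at [257.545, 569.445, 231.31] pointing down, gripper open.
Joint ranges: [-3.08, 3.08], [-0.75, 2.2], [0.22, 2.44], [-1.43, 4.57], [0, 2.65], [-2.85, 2.85]. Speed limits (rad/s): [2.79, 2.79, 3.14, 3.14, 3.14, 3.14].

## Interface

Orientations are given as a unit quaternion [x, y, z, w].
In Python, from station import ctrl gives the robot as it stands.
- The arm moves only by the shell command python3 -m inch 'ROWS' [FORCE]. ROWS is JSON, a list of rows, each an object with "turn": the turn, a rotation vector about the world's x, y, z in rad, a list of three; "slide": the shift along the world's x, y, z in cm, a list of three; "hand": the closure, from -1 (fully open) to 1 (shut). In form: [{"turn": [rx, ry, rz], "slide": [tx, ty, tz], "hand": hand}, ...]. A call has 1 to 8 rows; each row shifts and turns the commanded pose from where the row before left it; what a row does not reach is not made up. A row lasts 1/8 s, in which the tool goes at most 62.5 mm and 10.7 degrees, less where a joint would pass 70% of its speed; a pose out of reach is approached as far as the arm can. A call with a gripper value outside its range is refused whole. The fingers move at their own pace and stop on an object; FORCE is the grip in N (left out, the last holds). Time passes only in rows, so rows that do not move let the fingers close. It gives the time, the measured TCP pose, the force, the opening and the grip force at its end, in the units of the state.
- ctrl.get_obs(): the state, without advancing time (a new reading comes with each control period).
- ctrl.camera(name): name is "side" or "top" or "wrist"; returns a dict with "frame" (420x560x3 uint8, blue, green, red), "range_z" (420x560 float32, mm along the optical axis (not along the pixel's ray), 0 where there is no reading), "fx", "fy", "cx", "cy" (pixels), "view" (4x4, takes a point from world to camera coordinates). Camera axes: x right, y up, looking along -z (the intrinsics and any distortion apply to the point x, -y, -z); pixel columns grow to the right and rows downward; lengths in mm; the calibration is good to about 2 mm. A picture is of the moment at which its call begins.
- ctrl.job_done(): hands the job in; it is judged then, once.
The state is a dict: "t": time; "joint_pos": joint angles; "joint_vel": joint speeds; "joint_efforts": joint torques, N m; "position": TCP position; "tcp_rot": TCP orientation; "ft_force": force on the tool from outside, world axes, zero at the start; "torque": the same for the moment, N m; "grip_width": finger opening in mm; "grip_force": force on a finger pad.
Only numpy, scipy, OpenCV 4.12 (cv2) and the standard library are available. Lean on these libraries where they do the work, as an engineer would, in place of code of your own. Each camera call takes 0.05 s, during which the arm holds its last target. There are 200 camera calls.

## Task

The blue tote has slid to the back of its lane in the wire rack, under the deck where no hand fits: take the orange-handled pull hook off its green mat, drop the blade inside the tote's front wall and, with the hook alone, drag the tote forward until it sits square against the rack's black stop bar. The bar is only clamped finger-tight, in a different place each day, so draw the tote up slowly, feel for the bar, and hold a light pull on it for about half a second to snug the tote up, never yanking or slamming. Then unhook without nudging the tote off the bar or bumping the rack, and stand the hook back on its mat, hook downwards, leaving the vials upright in the tote and everything else where it is.

Things in the scene. Friction and masses are not known exactly. Their poses are not given: they have to be found in the camera images.
- hook_grip (a point): Centre of the pull hook's orange handle, half-way up: a flat-bottomed bar 90 long (x), 24 wide (y), 40 high, upright on the mat; grip it across the 24. x runs towards the blade, z up. From the handle's front, 10 mm above this point, an 8 mm steel shaft runs 95 mm forward to a blade that hangs down. One rigid piece, 130 g; it stands by itself on handle and blade edge.
- hook_tip (a point): Middle of the lower edge of the hook's blade, on its near face (towards the handle; this face pulls). 138 mm ahead of hook_grip and 20 mm lower, level with the handle's underside. The steel blade is 30 wide (y), 36 high, 4 thick (from this point forward); the shaft's underside is 26 mm above the blade's lower edge. Axes as hook_grip.
- tool_mat: Green silicone mat, 250 (x) by 90 (y) by 3 thick, fixed to the ledge; origin at the centre of its underside. The hook starts on it, its handle's centre about 60 mm on the -x side of the mat's centre, blade towards +x.
- blue_lip (a point): Middle of the top edge of the blue tote's front wall, on its outer face, 60 mm above the tote's underside. x points from front to back, z up. A rolled lip 4 thick stands 5 mm out in front. Behind the 3 mm wall is an empty bay from 3 to 48 mm in +x of this point, full width, where the blade goes; then a divider about 44 high. Bay floor 57 mm below the lip.
- blue_tote: The blue open plastic bin, 145 long (x, front to back), 105 wide, 60 high, walls 3 thick; origin at the centre of its underside, 72.5 mm behind its front face. It slides on the rack's board with ordinary friction: loaded it weighs 0.4 to 0.7 kg and takes about 2 to 6 N to drag. It may stand slightly askew; the lane leaves about 18 mm on either side.
- stop_tracks: The rack's front stop: two fixed side tracks and, clamped finger-tight across both lanes by thumb-screws, a black bar 18 high with a rubber buffer. Origin and axes as rack. The bar's depth is not reported: the buffer's rear face lies 9 to 49 mm behind the rack's front edge (x = -136 to -96). The buffer yields under 1 mm at 5 N, then the pull on the hook climbs fast; hauled hard (18 N) the clamps slip.
- rack: Fixed wire rack, origin at the centre of its underside: board 290 deep (x, front to back; front edge at x = -145) by 300 wide by 12 thick; lanes centred at y = +73.5 and -73.5, 30 mm high strips between and beside them. A wire deck with stock on it covers the lanes from 60 mm behind the front edge to the back; underside 149 mm above the ledge.
- grey_tote: Grey tote of the same size, with cartons in it, in the other lane; bystander. Origin at the centre of its underside.
- vial_a: Amber vial, 38 in diameter, 68 high, with white cap, loose behind the divider in the blue tote. Origin at the centre of its underside, z up.
- vial_b: Second vial like vial_a, beside it.
- pill_crusher: Pink screw-type pill crusher, 54 in diameter, 76 high; bystander. Origin under its centre.
- measuring_cup: Glass measuring cup, 80 in diameter, 88 high, handle at its +y; bystander. Origin under its centre.
- tablet_tin: Steel tablet tin, 90 by 60 by 22 high; bystander. Origin under its centre.
- yellow_bottle: Yellow pill bottle with white cap, 48 in diameter, 85 high; bystander. Origin under its centre.
There are look-alikes about, which are no part of the job. There is more than one size of the part that bears hook_grip; the job needs the larger.

How it is judged:
By the outcome, as a careful person would: the job done as asked, in the order asked, and still so for the second after the job is handed in, with the robot touching nothing.
It also fails if it takes over 72 s, if anything falls off the work surface, if the arm or the gripper's body presses on something with over 40 N, if the wrist force passes 120 N, or if a joint passes its speed limit or range.

## Working session

There is one attempt and no reset: what is moved stays moved. The work goes in short steps, Python scripts to look and compute and a shell command to move; the robot and the scene stay as the last step left them, time stands still between calls to the robot, and variables do not carry over. Pictures are saved under pics/ and viewed, at most 10 in all, crops included, and the job is handed in when it is done.

```bash
ls; mkdir -p pics; cat > h.py <<'E'
import numpy as np, cv2
from station import ctrl
def cloud(c):
    z=c["range_z"].astype(float); v,u=np.mgrid[0:z.shape[0],0:z.shape[1]]
    P=np.stack([(u-c["cx"])/c["fx"]*z,-(v-c["cy"])/c["fy"]*z,-z,np.ones_like(z)],-1)
    W=P@np.linalg.inv(c["view"]).T
    W[z<=0]=np.nan
    return W[...,:3]
E
python3 - <<'E'
from h import *
print(ctrl.get_obs())
for n in ("top","side"):
    c=ctrl.camera(n); np.savez(n+"0.npz",**c); cv2.imwrite(f"pics/{n}0.png",c["frame"])
    print(n,[k for k in c],c["fx"],np.round(c["view"],2).tolist())
E
```

```text
pics
{'t': 0.0, 'joint_pos': array([ 9.67521091e-01,  5.28441868e-01,  1.43391173e+00, -5.81932271e-06,
        1.18138343e+00, -1.78479414e-01]), 'joint_vel': array([-0.00145222,  0.00109769, -0.00019336,  0.00080977, -0.00157666,
        0.00262996]), 'joint_efforts': array([ 4.59601306e-04, -4.42345762e+01, -1.78024471e+01, -2.04962607e-04,
        8.49598437e-03,  3.35751416e-06]), 'position': array([257.13453719, 568.86971525, 230.34554256]), 'tcp_rot': array([ 2.10803325e-01,  9.77527907e-01, -9.92339898e-04, -4.06014136e-04]), 'ft_force': array([ 0.03475219,  0.40220479, -0.28441449]), 'torque': array([-0.03259201, -0.02490141, -0.01203592]), 'grip_force': 0.0, 'grip_width': 85.62556066148287}
top ['frame', 'range_z', 'fx', 'fy', 'cx', 'cy', 'view'] 458.7297656981922 [[-0.02, -1.0, -0.01, 98.61], [0.99, -0.02, 0.12, -503.12], [-0.12, -0.0, 0.99, -1189.23], [0.0, 0.0, 0.0, 1.0]]
side ['frame', 'range_z', 'fx', 'fy', 'cx', 'cy', 'view'] 426.0034204924439 [[-0.6, -0.8, 0.0, 384.6], [0.76, -0.56, 0.32, -380.3], [-0.25, 0.19, 0.95, -961.91], [0.0, 0.0, 0.0, 1.0]]
```

View pics/top0.png

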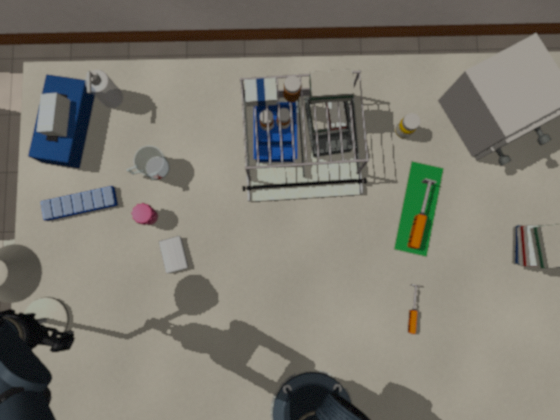

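View pics/side0.png

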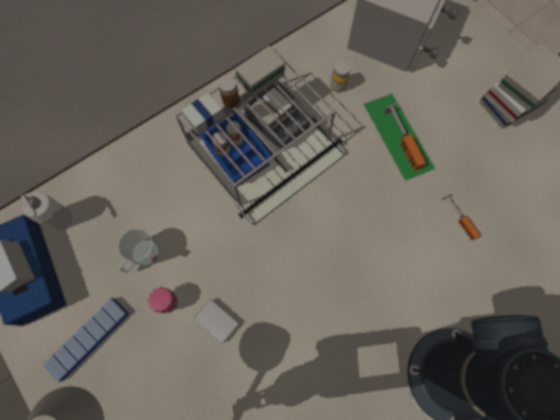

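The top view shows the rack at (305,135), with the blue tote in its left lane (275,130). Its front wall is near row 160 and the black bar near row 185. There are two orange hooks: one on the green mat (420,210) and a smaller one on the bare ledge (414,310). The hook on the mat fits: it is larger and stands on the green mat. I'll confirm this in one enlarged crop and measure it.

```bash
python3 - <<'E'
from h import *
T=dict(np.load("top0.npz")); W=cloud(T)
f=T["frame"]
a=cv2.resize(f[60:215,235:375],None,fx=3.8,fy=3.8,interpolation=cv2.INTER_CUBIC)[:589]
b=cv2.resize(f[150:345,385:450],None,fx=3,fy=3,interpolation=cv2.INTER_CUBIC)
o=np.zeros((600,800,3),np.uint8); o[:a.shape[0],:a.shape[1]]=a; o[:b.shape[0],560:560+b.shape[1]]=b[:600]
cv2.imwrite("pics/crop1.png",o)
hsv=cv2.cvtColor(f,cv2.COLOR_BGR2HSV)
def comp(name,lo,hi,zr=(-20,400)):
    m=cv2.inRange(hsv,lo,hi); n,l,s,c=cv2.connectedComponentsWithStats(m)
    for i in range(1,n):
        if s[i,4]>60:
            P=W[l==i]; P=P[~np.isnan(P[:,0])]; top=np.percentile(P[:,2],90); Q=P[P[:,2]>top-6]
            r=cv2.minAreaRect(Q[:,:2].astype(np.float32))
            print(name,c[i].round(),s[i,4],"z",np.percentile(P[:,2],[5,50,95]).round(1),"rect",np.round(r[0],1),np.round(r[1],1),round(r[2],1))
comp("orange",(5,160,120),(18,255,255)); comp("green",(50,120,60),(75,255,255)); comp("blue",(105,150,60),(125,255,255))
np.set_printoptions(linewidth=250,suppress=True)
for n in [(182,429),(190,427),(205,423),(180,305),(186,305),(190,305)]: print(n,W[n].round(1))
print("table",np.nanmedian(W[280:330,480:540,2]))
E
```

```text
orange [418. 231.] 316 z [30.6 41.3 45.5] rect [ 466.6 -287.8] [22.1 88.2] 73.1
orange [413. 321.] 154 z [14.8 25.4 30.2] rect [ 231.9 -266.2] [15.4 58.8] 83.6
green [418. 205.] 2109 z [-1.8  2.2  6.3] rect [ 532.  -303.3] [ 87.3 245.7] 76.1
blue [ 59. 121.] 1786 z [69.5 73.5 77.1] rect [776.7 657.7] [107.5 225.7] 80.5
blue [260.  90.] 107 z [186.  188.9 192.1] rect [796.7 117.2] [51.9 11.9] 1.0
blue [295. 128.] 114 z [18.8 70.2 74.5] rect [736.7  31. ] [144.5   7.2] 2.3
blue [261. 131.] 143 z [10.4 15.  55. ] rect [758.1 120.6] [96.8 18.8] 4.0
blue [274. 131.] 154 z [10.6 14.8 53.5] rect [711.9  85.5] [18.7  5. ] 87.5
blue [286. 135.] 109 z [10.5 14.3 54.3] rect [712.1  53.6] [18.6  4.3] 89.5
blue [263. 152.] 129 z [10.3 15.1 72. ] rect [662.1 115. ] [18.5  9.4] 89.3
blue [275. 151.] 130 z [10.1 15.9 72.9] rect [661.6  83.6] [18.3  9.3] 89.9
blue [287. 151.] 134 z [ 9.6 15.1 71.4] rect [662.   52.2] [18.2  8. ] 88.9
(182, 429) [ 597.  -325.2   33.6]
(190, 427) [ 575.2 -318.2   34.9]
(205, 423) [ 535.9 -307.4   28.8]
(180, 305) [612.9   4.1  10.6]
(186, 305) [595.1   4.9  16.7]
(190, 305) [585.1   4.8  11.4]
table -0.7987572536625294
```

View pics/crop1.png

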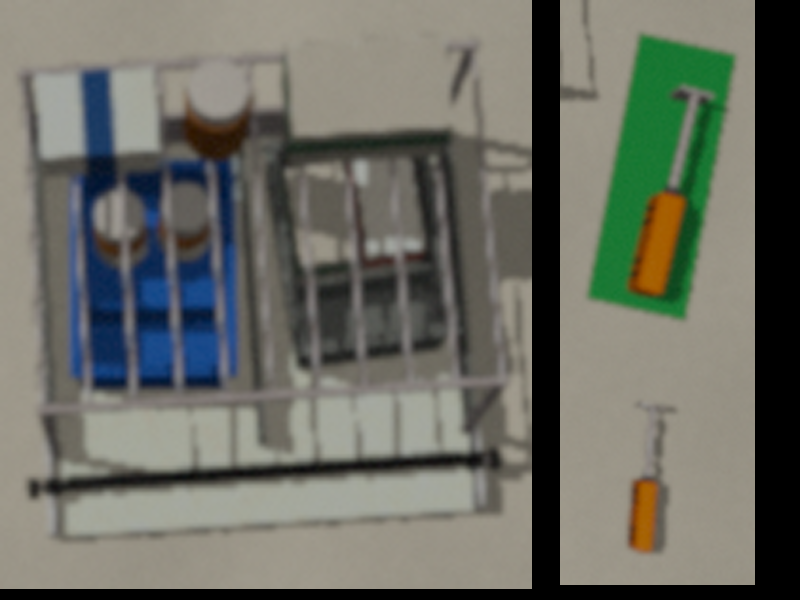

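The crop confirms it. The hook on the mat measures about 88 x 22 (the look-alike is 59 x 15) and its top is at about 43 mm. The rack, the bar (rows 460–490 in the crop) and the tote front (row 380) are all clear, so I'll measure those from both cameras.

```bash
python3 - <<'E'
from h import *
np.set_printoptions(linewidth=200,suppress=True,precision=1)
for n in ("top","side"):
    C=dict(np.load(n+"0.npz")); W=cloud(C); hsv=cv2.cvtColor(C["frame"],cv2.COLOR_BGR2HSV)
    X,Y,Z=W[...,0],W[...,1],W[...,2]
    # board front edge: for y bins, x min of z in 8..16
    print(n)
    def line(pts,name):
        pts=np.array(pts); p=np.polyfit(pts[:,1],pts[:,0],1); r=pts[:,0]-np.polyval(p,pts[:,1]); k=abs(r)<6; p=np.polyfit(pts[k,1],pts[k,0],1)
        print(name,"x at y=0,80:",np.polyval(p,[0,80]),"deg",np.degrees(p[0]).round(2),"res",r[k].std(),k.sum())
    B=(Z>7)&(Z<18)&(X>540)&(X<660)
    line([(np.nanpercentile(X[B&(abs(Y-y)<4)],1),y) for y in range(-95,150,8) if (B&(abs(Y-y)<4)).sum()>4],"front edge")
    D=(hsv[...,2]<60)&(X>560)&(X<640)&(Y>-100)&(Y<150)&(Z>15)&(Z<40)
    line([(x,y) for x,y in zip(X[D],Y[D])],"bar"); print("bar z",np.percentile(Z[D],[10,50,90]),"n",D.sum(), "y range",Y[D].min(),Y[D].max())
    L=cv2.inRange(hsv,(105,120,40),(125,255,255))>0
    L&=(Z>64)&(Z<80)&(Y>10)&(Y<150)&(X>620)&(X<830)
    Q=np.c_[X[L],Y[L]].astype(np.float32); r=cv2.minAreaRect(Q); print("tote rim",r,len(Q), np.median(Z[L]))
    line([(X[L&(abs(Y-y)<4)].min(),y) for y in range(20,140,8) if (L&(abs(Y-y)<4)).sum()>1],"tote front")
    S=(Z>24)&(Z<36)&(X>640)&(X<660); 
    U=(Z>140)&(Z<175)&(X>600)&(X<850)&(Y>-120)&(Y<170); r=cv2.minAreaRect(np.c_[X[U],Y[U]].astype(np.float32)); print("deck",r,np.percentile(Z[U],[5,50,95]))
    O=(cv2.inRange(hsv,(5,160,120),(18,255,255))>0)&(Z>38)&(X>380); print("handle top",cv2.minAreaRect(np.c_[X[O],Y[O]].astype(np.float32)))
    G=(X>480)&(X<620)&(Y<-290)&(Y>-350)&(Z>22)&(Z<45)&(hsv[...,1]<100); q=np.c_[X[G],Y[G],Z[G]]; print("steel",len(q)); print(q[np.argsort(q[:,0])[::-4]][:8])
E
```

```text
top
front edge x at y=0,80: [564.3 560.6] deg -2.66 res 0.9359774001950699 31
bar x at y=0,80: [599.1 595.4] deg -2.64 res 2.3340502785082466 245
bar z [24.3 28.2 32. ] n 245 y range -99.31035065097035 147.90676334664187
tote rim ((734.6555786132812, 83.67132568359375), (110.59639739990234, 155.40740966796875), 89.09768676757812) 285 70.35676762880803
tote front x at y=0,80: [570.2 627.3] deg 40.87 res 3.4102336840344947 2
deck ((735.2852783203125, 25.89008331298828), (232.88426208496094, 276.3868713378906), 3.052809476852417) [149.2 153.  168.2]
handle top ((466.53692626953125, -287.8616943359375), (22.27841567993164, 88.19114685058594), 73.12964630126953)
steel 133
[[ 605.7 -315.5   31.8]
 [ 601.8 -324.4   36.6]
 [ 601.3 -314.3   26.5]
 [ 601.1 -328.7   39.8]
 [ 599.9 -325.6   32.8]
 [ 598.6 -325.2   25.5]
 [ 597.  -325.2   33.6]
 [ 596.2 -334.7   36.8]]
side
front edge x at y=0,80: [563.5 559.6] deg -2.78 res 0.6245893181900475 31
bar x at y=0,80: [596.7 593.1] deg -2.58 res 1.794334178860677 313
bar z [19.5 28.  32.1] n 321 y range -99.78141548633039 149.73155898151225
tote rim ((735.1683349609375, 81.9114990234375), (115.01273345947266, 156.37771606445312), 89.84449768066406) 493 70.95451100842865
tote front x at y=0,80: [660.1 658.5] deg -1.17 res 1.3749460228079304 14
deck ((734.2730102539062, 24.65636444091797), (232.38999938964844, 276.5960998535156), 2.722064971923828) [150.1 153.8 171. ]
handle top ((463.4581298828125, -286.6605224609375), (21.102108001708984, 85.6031494140625), 74.13250732421875)
steel 142
[[ 604.4 -317.6   31.8]
 [ 601.5 -314.5   33.5]
 [ 600.  -316.3   23.7]
 [ 599.9 -319.6   35.6]
 [ 599.2 -331.9   39.6]
 [ 598.4 -327.5   40. ]
 [ 597.2 -327.6   36.5]
 [ 596.5 -340.    40.4]]
```

```bash
python3 -m inch '[{"turn":[0,0,0.017],"slide":[2.4,-5.5,0],"hand":-1},{"turn":[0,0,0.017],"slide":[2.4,-5.5,0],"hand":-1},{"turn":[0,0,0.017],"slide":[2.4,-5.5,0],"hand":-1},{"turn":[0,0,0.017],"slide":[2.4,-5.5,0],"hand":-1},{"turn":[0,0,0.017],"slide":[2.4,-5.5,0],"hand":-1},{"turn":[0,0,0.017],"slide":[2.4,-5.5,0],"hand":-1},{"turn":[0,0,0.017],"slide":[2.4,-5.5,0],"hand":-1},{"turn":[0,0,0.017],"slide":[2.4,-5.5,0],"hand":-1}]'
python3 -m inch '[{"turn":[0,0,0],"slide":[0.2,-5.2,-1],"hand":-1},{"turn":[0,0,0],"slide":[0.2,-5.2,-1],"hand":-1},{"turn":[0,0,0],"slide":[0.2,-5.2,-1],"hand":-1},{"turn":[0,0,0],"slide":[0.2,-5.2,-1],"hand":-1},{"turn":[0,0,0],"slide":[0.2,-5.2,-1],"hand":-1},{"turn":[0,0,0],"slide":[0.2,-5.2,-1],"hand":-1},{"turn":[0,0,0],"slide":[0.2,-5.2,-1],"hand":-1},{"turn":[0,0,0],"slide":[0.2,-5.2,-1],"hand":-1}]' 80
python3 - <<'E'
from h import *
from scipy.spatial.transform import Rotation as R
np.set_printoptions(suppress=True,precision=2)
c=ctrl.camera("wrist"); np.savez("w1.npz",**c); cv2.imwrite("pics/w1.png",c["frame"])
o=ctrl.get_obs(); print(o["t"],o["position"],R.from_quat(o["tcp_rot"]).as_matrix(),o["joint_pos"],o["ft_force"])
W=cloud(c); hsv=cv2.cvtColor(c["frame"],cv2.COLOR_BGR2HSV)
O=(cv2.inRange(hsv,(5,150,100),(18,255,255))>0); print(O.sum(),np.nanpercentile(W[O][:,2],[5,50,95]))
O&=W[...,2]>38; print(cv2.minAreaRect(W[O][:,:2].astype(np.float32)))
G=(cv2.inRange(hsv,(50,100,50),(75,255,255))>0)&(W[...,2]<8); print(cv2.minAreaRect(W[G][:,:2].astype(np.float32)),np.median(W[G][:,2]))
E
```

```text
t: 1.1
position: [449.9, 127.6, 231.2]
tcp_rot: [0.144, 0.99, 0.0, -0.0]
ft_force: [1.4, 0.2, -0.1]
grip_width: 85.4
grip_force: 0.0
t: 2.1
position: [465.2, -288.2, 150.7]
tcp_rot: [0.144, 0.99, 0.0, -0.0]
ft_force: [0.7, 0.9, -0.3]
grip_width: 85.5
grip_force: 0.0
2.15 [ 466.63 -295.85  149.99] [[-0.96  0.29  0.  ]
 [ 0.29  0.96 -0.01]
 [-0.   -0.01 -1.  ]] [-0.77  0.54  1.7  -0.    0.9  -2.04] [ 1.82 -4.25 -0.34]
3349 [ 1.96 41.7  43.  ]
((466.1131591796875, -288.64410400390625), (20.216686248779297, 89.06175231933594), 73.23497009277344)
((533.0477905273438, -306.8388977050781), (86.4106674194336, 251.8666229248047), 75.884033203125) 2.051873784580664
```

```bash
python3 -m inch '[{"turn":[0,0,0],"slide":[0,0,0],"hand":-1},{"turn":[0,0,0],"slide":[0,0,0],"hand":-1},{"turn":[0,0,0],"slide":[0,0,0],"hand":-1}]'
python3 - <<'E'
from h import *
np.set_printoptions(suppress=True,precision=2)
c=ctrl.camera("wrist"); cv2.imwrite("pics/w2.png",c["frame"])
W=cloud(c); hsv=cv2.cvtColor(c["frame"],cv2.COLOR_BGR2HSV)
O=(cv2.inRange(hsv,(5,150,100),(18,255,255))>0)&(W[...,2]>38); print(cv2.minAreaRect(W[O][:,:2].astype(np.float32)))
G=(cv2.inRange(hsv,(50,100,50),(75,255,255))>0)&(W[...,2]<8); print(cv2.minAreaRect(W[G][:,:2].astype(np.float32)),np.median(W[G][:,2]))
X,Y,Z=W[...,0],W[...,1],W[...,2]
B=(X>570)&(X<625)&(Y<-295)&(Y>-360)&(Z>30)&(Z<50); print(B.sum(),cv2.minAreaRect(W[B][:,:2].astype(np.float32)),np.median(Z[B]))
E
```

```text
t: 2.52
position: [465.4, -285.0, 151.5]
tcp_rot: [0.143, 0.99, 0.0, -0.0]
ft_force: [1.1, -0.3, 0.2]
grip_width: 85.7
grip_force: 0.0
((466.3424377441406, -286.88311767578125), (23.19097900390625, 88.27398681640625), 73.42225646972656)
((532.2144775390625, -302.91412353515625), (89.6822738647461, 250.16903686523438), 76.10384368896484) 2.056350194592426
524 ((585.83349609375, -322.295654296875), (29.60211181640625, 34.00212478637695), 72.68180084228516) 35.55207803354392
```

View pics/w2.png

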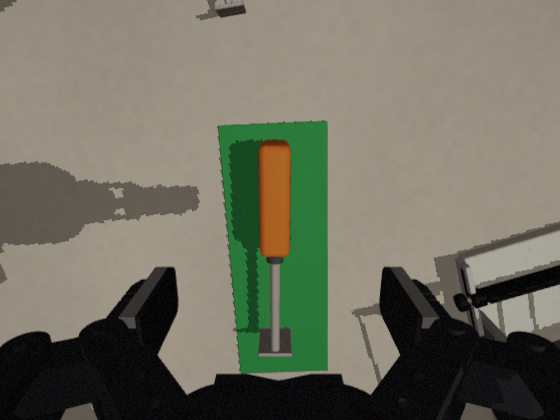

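The hook lies centred between the open fingers, with the handle at (275,200) and the blade at (275,343). The measured handle centre is (466,-287), within 2 mm of the TCP, so I'll descend and grip.

```bash
python3 -m inch '[{"turn":[0,0,0],"slide":[0.1,0,-3],"hand":-1},{"turn":[0,0,0],"slide":[0,0,-4],"hand":-1},{"turn":[0,0,0],"slide":[0,0,-3.5],"hand":-1},{"turn":[0,0,0],"slide":[0,0,-2],"hand":-1},{"turn":[0,0,0],"slide":[0,0,-1.2],"hand":-1},{"turn":[0,0,0],"slide":[0,0,-0.7],"hand":-1},{"turn":[0,0,0],"slide":[0,0,0],"hand":-0.5},{"turn":[0,0,0],"slide":[0,0,0],"hand":0}]' 80
python3 -m inch '[{"turn":[0,0,0],"slide":[0,0,0],"hand":0.5},{"turn":[0,0,0],"slide":[0,0,0],"hand":1},{"turn":[0,0,0],"slide":[0,0,0],"hand":1},{"turn":[0,0,0],"slide":[0,0,0],"hand":1},{"turn":[0,0,0],"slide":[0,0,0],"hand":1},{"turn":[0,0,0],"slide":[0,0,0],"hand":1},{"turn":[0,0,0],"slide":[0,0,0],"hand":1}]' 80
```

```text
t: 3.58
position: [467.0, -286.9, 8.1]
tcp_rot: [0.144, 0.99, -0.0, 0.001]
ft_force: [0.4, -0.7, 0.5]
grip_width: 51.5
grip_force: 0.0
t: 4.45
position: [466.9, -287.1, 8.1]
tcp_rot: [0.144, 0.99, -0.0, 0.001]
ft_force: [-1.8, 0.1, 5.3]
grip_width: 23.0
grip_force: 79.0
```

```bash
python3 -m inch '[{"turn":[0,0,0],"slide":[0,0,0.5],"hand":1},{"turn":[0,0,0],"slide":[0,0,2],"hand":1},{"turn":[0,0,0],"slide":[-0.5,0,4],"hand":1},{"turn":[0,0,0],"slide":[-1,2,4],"hand":1},{"turn":[0,0,0.04],"slide":[-0.5,4,2],"hand":1},{"turn":[0,0,0.05],"slide":[0,5,0],"hand":1},{"turn":[0,0,0.05],"slide":[0,5,0],"hand":1},{"turn":[0,0,0.05],"slide":[0,5,0],"hand":1}]'
python3 -m inch '[{"turn":[0,0,0.05],"slide":[0,5,0],"hand":1},{"turn":[0,0,0.05],"slide":[0,4,0],"hand":1},{"turn":[0,0,0.046],"slide":[0,3.5,0],"hand":1},{"turn":[0,0,0],"slide":[0,2,0],"hand":1},{"turn":[0,0,0],"slide":[0,0.7,0],"hand":1},{"turn":[0,0,0],"slide":[0,0,0],"hand":1},{"turn":[0,0,0],"slide":[0,0,0],"hand":1},{"turn":[0,0,0],"slide":[0,0,0],"hand":1}]'
python3 - <<'E'
from h import *
np.set_printoptions(suppress=True,precision=2)
o=ctrl.get_obs(); print(o["position"],o["tcp_rot"],o["ft_force"],o["grip_force"])
for n in ("wrist","side","top"):
    c=ctrl.camera(n); np.savez(n+"3.npz",**c); cv2.imwrite(f"pics/{n}3.png",c["frame"])
E
```

```text
t: 5.45
position: [446.0, -75.0, 132.4]
tcp_rot: [0.049, 0.999, 0.0, -0.0]
ft_force: [0.8, 0.1, -1.6]
grip_width: 23.3
grip_force: 78.4
t: 6.45
position: [446.7, 74.7, 132.3]
tcp_rot: [-0.023, 1.0, -0.0, -0.0]
ft_force: [-0.1, 0.0, -1.8]
grip_width: 23.0
grip_force: 78.4
[446.68  74.7  132.3 ] [-0.02  1.   -0.   -0.  ] [-0.07  0.03 -1.85] 78.44441771507263
```

View pics/wrist3.png

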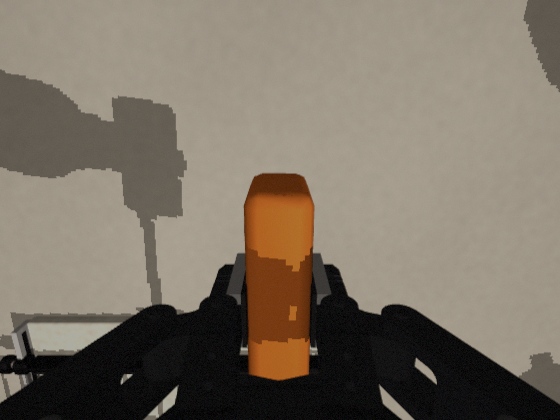

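The wrist view shows the handle held squarely at (280,280), but the gripper hides the rack. The fixed cameras will have to give the tote and blade positions.

```bash
python3 - <<'E'
from h import *
np.set_printoptions(linewidth=200,suppress=True,precision=1)
T=dict(np.load("top3.npz")); S=dict(np.load("side3.npz")); o=np.zeros((560,800,3),np.uint8)
a=cv2.resize(T["frame"][60:220,240:370],None,fx=3,fy=3,interpolation=cv2.INTER_CUBIC); b=cv2.resize(S["frame"][65:245,165:360],None,fx=2.1,fy=2.1,interpolation=cv2.INTER_CUBIC)
o[:a.shape[0],:a.shape[1]]=a; o[:b.shape[0],390:390+b.shape[1]]=b; cv2.imwrite("pics/c3.png",o)
def rackxy(x,y,yaw=np.radians(2.66)): return x*np.cos(yaw)+y*np.sin(yaw), -x*np.sin(yaw)+y*np.cos(yaw)
for n in ("top0","side0"):
    C=dict(np.load(n+".npz")); W=cloud(C); hsv=cv2.cvtColor(C["frame"],cv2.COLOR_BGR2HSV); X,Y,Z=W[...,0],W[...,1],W[...,2]
    L=(cv2.inRange(hsv,(105,100,30),(125,255,255))>0)&(Z>66)&(Z<78)&(Y>10)&(Y<150)&(X>630)&(X<830)
    a,b=rackxy(X[L],Y[L])  # a along lane, b across
    print(n,"n",L.sum(),"a pct",np.percentile(a,[0,2,10,90,98,100]),"b pct",np.percentile(b,[0,2,98,100]))
    for lo in range(int(b.min()),int(b.max()),8):
        k=(b>=lo)&(b<lo+8)
        if k.sum()>0: print("  b",lo,"amin",a[k].min(),"n",k.sum(),end=";")
    print()
    # walls: b min / max by a
    for lo in range(int(a.min()),int(a.max()),25):
        k=(a>=lo)&(a<lo+25); print("  a",lo,"b",b[k].min(),b[k].max(),end=";")
    print()
    a,b=rackxy(X,Y); k=(a>568)&(a<620)&(Z>6)&(Z<18)&(b>-200)&(b<180); print("board b",np.percentile(b[k],[0.5,1,99,99.5]),"front a",np.percentile(a[k],[0,1,3]))
    k=(a>560)&(a<820)&(Z>24)&(Z<35); h=np.histogram(b[k],bins=np.arange(-150,200,5)); print("strip hist",[(int(e),int(v)) for e,v in zip(h[1],h[0]) if v>12])
C=S; W=cloud(C); X,Y,Z=W[...,0],W[...,1],W[...,2]
for C in (S,T):
    W=cloud(C);X,Y,Z=W[...,0],W[...,1],W[...,2]
    k=(X>530)&(X<620)&(Y>50)&(Y<110)&(Z>100)&(Z<180); q=np.c_[X[k],Y[k],Z[k]]; print(len(q)); k2=q[:,0]>565; print("blade",q[k2].min(0),q[k2].max(0),q[k2].mean(0), cv2.minAreaRect(q[k2][:,:2].astype(np.float32)))
E
```

```text
top0 n 318 a pct [659.6 660.5 663.4 806.1 811.7 813.5] b pct [ -8.   -6.8 108.  108.7]
  b -7 amin 659.9593293866407 n 103;  b 1 amin 663.4102632218136 n 6;  b 9 amin 660.5251699769093 n 18;  b 17 amin 659.5864451992517 n 16;  b 25 amin 660.0344094731639 n 21;  b 33 amin 664.2590994538565 n 3;  b 41 amin 660.3370566358179 n 14;  b 49 amin 660.1985030229131 n 15;  b 57 amin 660.8024191583625 n 11;  b 65 amin 666.8384002352539 n 2;  b 73 amin 661.5327362897997 n 12;  b 81 amin 662.3576228520616 n 9;  b 89 amin 663.6014570947577 n 11;  b 97 amin 666.7698353469217 n 35;  b 105 amin 665.8079410879961 n 36;
  a 659 b -2.0472982226572682 108.73460116625559;  a 684 b -3.7254735645273556 107.91614578162488;  a 709 b -5.528019100843764 106.51541921081359;  a 734 b -7.128697088216313 105.0866006833686;  a 759 b -6.111837382776361 103.48226222379834;  a 784 b -7.971476024638584 95.99632336020105;  a 809 b -2.7323131284429536 31.702826972882306;
board b [-171.3 -169.2  125.8  127.8] front a [568.  568.4 569.1]
strip hist [(-150, 24), (-120, 13), (-115, 15), (-110, 14), (-105, 14), (-80, 13), (-60
[... 1149 characters left out ...]
  568.2 569. ]
strip hist [(-150, 18), (-145, 13), (-125, 13), (-120, 14), (-110, 14), (-75, 13), (-70, 13), (-55, 16), (-50, 37), (-45, 35), (-25, 43), (-20, 14), (-5, 36), (0, 14), (5, 13), (10, 13), (15, 17), (25, 21), (30, 16), (35, 14), (40, 13), (50, 17), (55, 14), (60, 15), (65, 14), (75, 18), (80, 22), (85, 16), (95, 22), (100, 16), (125, 64), (130, 18)]
200
blade [566.1  51.8 126.4] [620.  109.3 166.3] [593.3  81.7 153.1] ((592.9900512695312, 80.9819564819336), (57.44009017944336, 53.755489349365234), 88.98627471923828)
156
blade [565.5  51.5 126.9] [619.8 109.6 165. ] [594.5  81.2 154.5] ((592.6478881835938, 80.658203125), (58.090145111083984, 54.21847915649414), 89.64789581298828)
```

View pics/c3.png

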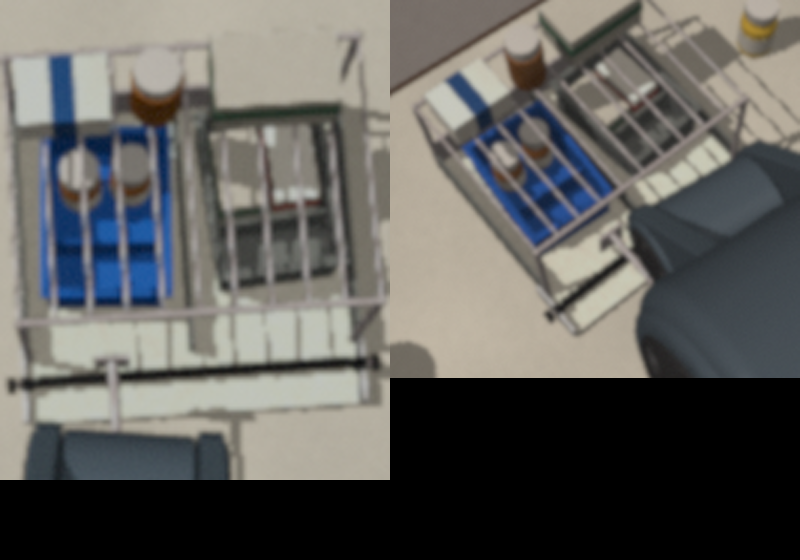

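The blade is at (112,360) in the left crop, in line with the tote's front bay (105,270). The tote is about 2.5° askew. In lane axes its lip front is at a≈660, so the wall is at about 665 and the bay runs from 668 to 713. I'll lower the hook, go in under the deck and aim the tip at a≈685.

```bash
python3 -m inch '[{"turn":[0,0,0],"slide":[0,-0.15,-1.5],"hand":1},{"turn":[0,0,0],"slide":[0,-0.2,-1.8],"hand":1},{"turn":[0,0,0],"slide":[0,0,-0.6],"hand":1},{"turn":[0,0,0],"slide":[0.8,0.04,0],"hand":1},{"turn":[0,0,0],"slide":[1,0.05,0],"hand":1},{"turn":[0,0,0],"slide":[0.2,0.01,0],"hand":1},{"turn":[0,0,0],"slide":[0,0,0],"hand":1},{"turn":[0,0,0],"slide":[0,0,0],"hand":1}]'
python3 - <<'E'
from h import *
np.set_printoptions(suppress=True,precision=1)
o=ctrl.get_obs(); p=o["position"]; print(p,o["tcp_rot"])
y=np.radians(2.66); A=lambda x,yy:(x*np.cos(y)+yy*np.sin(y),-x*np.sin(y)+yy*np.cos(y))
print("TCP a,b",A(*p[:2]),"predicted tip a",A(*p[:2])[0]+137.3)
for n in ("top","side"):
    W=cloud(ctrl.camera(n)); X,Y,Z=W[...,0],W[...,1],W[...,2]; a,b=A(X,Y)
    k=(a>590)&(a<622)&(b>25)&(b<75)&(Z>95)&(Z<140); q=np.c_[a[k],b[k],Z[k]]; print(n,len(q)); print(q[np.argsort(q[:,1])][::max(1,len(q)//12)])
E
```

```text
t: 7.6
position: [466.2, 73.0, 93.4]
tcp_rot: [-0.024, 1.0, 0.0, -0.0]
ft_force: [0.6, -0.8, -1.4]
grip_width: 22.9
grip_force: 78.4
[466.2  73.   93.4] [-0.  1.  0. -0.]
TCP a,b (np.float64(469.0370538214362), np.float64(51.30710036592903)) predicted tip a 606.3370538214363
top 58
[[609.   37.5 120.1]
 [608.9  40.  121.2]
 [609.2  42.5 120.7]
 [606.7  45.  109.5]
 [605.7  47.7 126.4]
 [597.2  48.2 118.8]
 [606.3  50.1 124.3]
 [597.4  50.7 118.9]
 [607.5  52.5 119.5]
 [597.6  53.2 118.7]
 [606.4  55.1 113.6]
 [605.8  57.7 117.4]
 [606.3  60.1 115.7]
 [605.8  62.6 118.6]
 [606.5  65.1 116.2]]
side 0
[]
```

Blade confirmed at a≈606–609, b≈51, top at about 122, as predicted. Going on under the deck (+79 mm), then I'll drop in.

```bash
python3 -m inch '[{"turn":[0,0,0],"slide":[1,0.05,0],"hand":1},{"turn":[0,0,0],"slide":[1.5,0.07,0],"hand":1},{"turn":[0,0,0],"slide":[1.5,0.07,0],"hand":1},{"turn":[0,0,0],"slide":[1.5,0.07,0],"hand":1},{"turn":[0,0,0],"slide":[1.4,0.06,0],"hand":1},{"turn":[0,0,0],"slide":[0.8,0.04,0],"hand":1},{"turn":[0,0,0],"slide":[0.2,0.01,0],"hand":1},{"turn":[0,0,0],"slide":[0,0,0],"hand":1}]'
python3 -m inch '[{"turn":[0,0,0],"slide":[0,0,-0.6],"hand":1},{"turn":[0,0,0],"slide":[0,0,-1],"hand":1},{"turn":[0,0,0],"slide":[0,0,-1],"hand":1},{"turn":[0,0,0],"slide":[0,0,-0.7],"hand":1},{"turn":[0,0,0],"slide":[0,0,-0.4],"hand":1},{"turn":[0,0,0],"slide":[0,0,0],"hand":1},{"turn":[0,0,0],"slide":[0,0,0],"hand":1},{"turn":[0,0,0],"slide":[0,0,0],"hand":1}]'
python3 - <<'E'
from h import *
o=ctrl.get_obs(); print(o["position"],o["ft_force"])
T=ctrl.camera("top");S=ctrl.camera("side"); o=np.zeros((560,800,3),np.uint8)
a=cv2.resize(T["frame"][60:220,240:370],None,fx=3,fy=3,interpolation=cv2.INTER_CUBIC); b=cv2.resize(S["frame"][65:245,165:360],None,fx=2.1,fy=2.1,interpolation=cv2.INTER_CUBIC)
o[:a.shape[0],:a.shape[1]]=a; o[:b.shape[0],390:390+b.shape[1]]=b; cv2.imwrite("pics/c4.png",o)
E
```

```text
t: 8.7
position: [545.0, 76.7, 93.2]
tcp_rot: [-0.024, 1.0, 0.0, -0.001]
ft_force: [-0.3, 0.5, -2.2]
grip_width: 23.3
grip_force: 78.4
t: 9.7
position: [545.8, 76.6, 56.6]
tcp_rot: [-0.024, 1.0, -0.0, 0.0]
ft_force: [-0.5, -0.0, -1.8]
grip_width: 23.1
grip_force: 78.4
[545.79900083  76.64804577  56.64285722] [-0.49168163 -0.009828   -1.77401816]
```

View pics/c4.png

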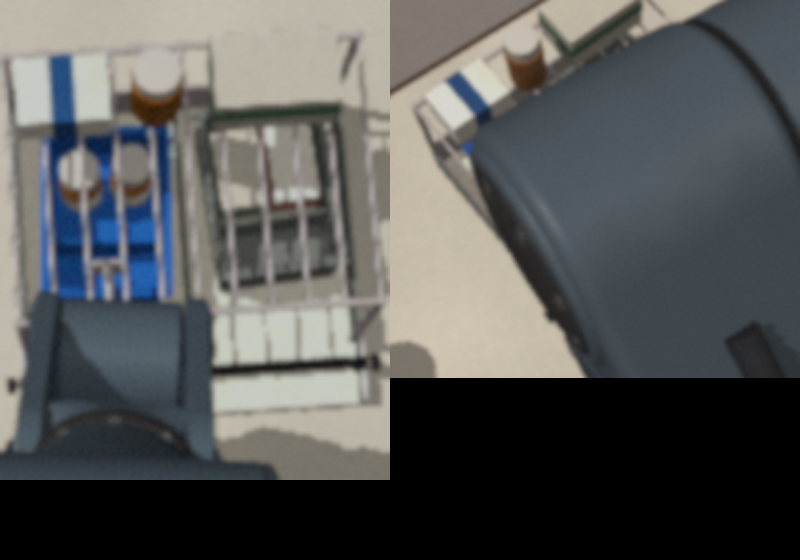

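The blade (105,265) sits in the bay, between the divider (row 245) and the front wall, and there is no contact force. Starting the slow pull.

```bash
python3 -m inch '[{"turn":[0,0,0],"slide":[-0.15,-0.007,0],"hand":1},{"turn":[0,0,0],"slide":[-0.2,-0.01,0],"hand":1},{"turn":[0,0,0],"slide":[-0.2,-0.01,0],"hand":1},{"turn":[0,0,0],"slide":[-0.2,-0.01,0],"hand":1},{"turn":[0,0,0],"slide":[-0.2,-0.01,0],"hand":1},{"turn":[0,0,0],"slide":[-0.2,-0.01,0],"hand":1},{"turn":[0,0,0],"slide":[-0.2,-0.01,0],"hand":1},{"turn":[0,0,0],"slide":[-0.2,-0.01,0],"hand":1}]'
python3 -m inch '[{"turn":[0,0,0],"slide":[-0.2,-0.01,0],"hand":1},{"turn":[0,0,0],"slide":[-0.2,-0.01,0],"hand":1},{"turn":[0,0,0],"slide":[-0.2,-0.01,0],"hand":1},{"turn":[0,0,0],"slide":[-0.2,-0.01,0],"hand":1}]'
python3 -m inch '[{"turn":[0,0,0],"slide":[-0.2,-0.01,0],"hand":1},{"turn":[0,0,0],"slide":[-0.2,-0.01,0],"hand":1},{"turn":[0,0,0],"slide":[-0.2,-0.01,0],"hand":1},{"turn":[0,0,0],"slide":[-0.2,-0.01,0],"hand":1}]'
```

```text
t: 10.8
position: [529.9, 75.9, 56.3]
tcp_rot: [-0.024, 1.0, -0.0, 0.0]
ft_force: [0.4, 0.5, -0.5]
grip_width: 23.1
grip_force: 78.4
t: 11.3
position: [522.6, 75.3, 56.4]
tcp_rot: [-0.023, 1.0, -0.0, 0.001]
ft_force: [4.1, -0.8, -3.4]
grip_width: 23.2
grip_force: 78.4
t: 11.8
position: [514.2, 75.1, 56.4]
tcp_rot: [-0.024, 1.0, -0.0, 0.0]
ft_force: [3.7, -0.2, -2.5]
grip_width: 23.3
grip_force: 78.4
```

```bash
python3 -m inch '[{"turn":[0,0,0],"slide":[-0.2,-0.01,0],"hand":1},{"turn":[0,0,0],"slide":[-0.2,-0.01,0],"hand":1},{"turn":[0,0,0],"slide":[-0.2,-0.01,0],"hand":1},{"turn":[0,0,0],"slide":[-0.2,-0.01,0],"hand":1},{"turn":[0,0,0],"slide":[-0.2,-0.01,0],"hand":1},{"turn":[0,0,0],"slide":[-0.2,-0.01,0],"hand":1},{"turn":[0,0,0],"slide":[-0.2,-0.01,0],"hand":1},{"turn":[0,0,0],"slide":[-0.2,-0.01,0],"hand":1}]'
python3 -m inch '[{"turn":[0,0,0],"slide":[-0.2,-0.01,0],"hand":1},{"turn":[0,0,0],"slide":[-0.2,-0.01,0],"hand":1},{"turn":[0,0,0],"slide":[-0.2,-0.01,0],"hand":1},{"turn":[0,0,0],"slide":[-0.2,-0.01,0],"hand":1},{"turn":[0,0,0],"slide":[-0.15,-0.007,0],"hand":1},{"turn":[0,0,0],"slide":[-0.15,-0.007,0],"hand":1}]'
python3 - <<'E'
from h import *
o=ctrl.get_obs(); p=o["position"]; print(p,o["ft_force"])
y=np.radians(2.66); A=lambda x,yy:(x*np.cos(y)+yy*np.sin(y),-x*np.sin(y)+yy*np.cos(y))
c=ctrl.camera("top"); W=cloud(c); hsv=cv2.cvtColor(c["frame"],cv2.COLOR_BGR2HSV); a,b=A(W[...,0],W[...,1]); Z=W[...,2]
L=(cv2.inRange(hsv,(105,100,30),(125,255,255))>0)&(Z>66)&(Z<78)&(b>-15)&(b<118)&(a>580)&(a<830)
for lo in range(int(a[L].min()),int(a[L].max()),20):
    k=L&(a>=lo)&(a<lo+20); print(lo,b[k].min().round(1),b[k].max().round(1),k.sum())
print(np.percentile(a[L],[98,100]))
D=(hsv[...,2]<60)&(a>575)&(a<625)&(b>-110)&(b<-10)&(Z>24)&(Z<40); print("bar a",np.percentile(a[D],[5,50,95]),D.sum())
E
```

```text
t: 12.8
position: [498.0, 74.3, 56.3]
tcp_rot: [-0.024, 1.0, -0.0, 0.0]
ft_force: [3.9, 0.3, -2.6]
grip_width: 23.2
grip_force: 78.4
t: 13.55
position: [487.0, 73.7, 56.3]
tcp_rot: [-0.024, 1.0, -0.0, 0.0]
ft_force: [4.2, 1.0, -2.8]
grip_width: 22.9
grip_force: 78.5
[487.03232993  73.70687924  56.32904779] [ 4.18085716  0.97679389 -2.82790897]
618 -3.7 108.8 144
638 -2.8 109.5 18
658 -3.9 109.4 41
678 -2.9 108.0 32
698 -3.3 109.4 36
718 -3.2 108.2 33
738 -3.4 109.4 29
758 -2.4 108.9 99
[771.00319593 772.84840553]
bar a [595.63478597 598.56666843 601.52098054] 74
```

The tote is following and is nearly square. Its wall is at a≈623 and the bar's rear face at about 603, so I'll slow to 1 mm rows with a force check every few rows.

```bash
python3 -m inch '[{"turn":[0,0,0],"slide":[-0.15,-0.007,0],"hand":1},{"turn":[0,0,0],"slide":[-0.15,-0.007,0],"hand":1},{"turn":[0,0,0],"slide":[-0.15,-0.007,0],"hand":1},{"turn":[0,0,0],"slide":[-0.15,-0.007,0],"hand":1},{"turn":[0,0,0],"slide":[-0.1,-0.005,0],"hand":1},{"turn":[0,0,0],"slide":[-0.1,-0.005,0],"hand":1}]'
python3 -m inch '[{"turn":[0,0,0],"slide":[-0.1,-0.005,0],"hand":1},{"turn":[0,0,0],"slide":[-0.1,-0.005,0],"hand":1},{"turn":[0,0,0],"slide":[-0.1,-0.005,0],"hand":1}]'
python3 -m inch '[{"turn":[0,0,0],"slide":[-0.1,-0.005,0],"hand":1},{"turn":[0,0,0],"slide":[-0.1,-0.005,0],"hand":1}]'
```

```text
t: 14.35
position: [479.0, 73.3, 56.3]
tcp_rot: [-0.024, 1.0, -0.0, 0.0]
ft_force: [3.8, 0.9, -1.3]
grip_width: 22.6
grip_force: 78.5
t: 14.72
position: [476.0, 73.2, 56.3]
tcp_rot: [-0.024, 1.0, -0.0, 0.0]
ft_force: [4.8, -0.0, -1.6]
grip_width: 23.2
grip_force: 78.5
t: 14.98
position: [474.0, 73.1, 56.3]
tcp_rot: [-0.024, 1.0, -0.0, 0.0]
ft_force: [3.4, 0.2, -1.4]
grip_width: 23.0
grip_force: 78.5
```

```bash
for i in 1; do :; done
python3 -m inch '[{"turn":[0,0,0],"slide":[-0.06,-0.003,0],"hand":1},{"turn":[0,0,0],"slide":[-0.06,-0.003,0],"hand":1}]' | egrep 'pos|ft'
python3 -m inch '[{"turn":[0,0,0],"slide":[-0.06,-0.003,0],"hand":1},{"turn":[0,0,0],"slide":[-0.06,-0.003,0],"hand":1}]' | egrep 'pos|ft'
python3 -m inch '[{"turn":[0,0,0],"slide":[-0.06,-0.003,0],"hand":1}]' | egrep 'pos|ft'
python3 -m inch '[{"turn":[0,0,0],"slide":[-0.06,-0.003,0],"hand":1}]' | egrep 'pos|ft'
```

```text
position: [472.8, 73.0, 56.3]
ft_force: [3.9, 0.2, -1.4]
position: [471.6, 73.0, 56.3]
ft_force: [3.3, -0.5, -1.6]
position: [471.0, 73.0, 56.3]
ft_force: [3.5, 0.9, -2.4]
position: [470.4, 72.9, 56.3]
ft_force: [3.6, 0.8, -1.2]
```

```bash
g(){ tee /dev/stderr | egrep -q 'ft_force: \[(-|[0-5]\.)'; }
python3 -m inch '[{"turn":[0,0,0],"slide":[-0.06,-0.003,0],"hand":1}]' | egrep 'pos|ft' | g &&
python3 -m inch '[{"turn":[0,0,0],"slide":[-0.06,-0.003,0],"hand":1}]' | egrep 'pos|ft' | g &&
python3 -m inch '[{"turn":[0,0,0],"slide":[-0.06,-0.003,0],"hand":1}]' | egrep 'pos|ft' | g &&
python3 -m inch '[{"turn":[0,0,0],"slide":[-0.06,-0.003,0],"hand":1}]' | egrep 'pos|ft' | g &&
python3 -m inch '[{"turn":[0,0,0],"slide":[-0.06,-0.003,0],"hand":1}]' | egrep 'pos|ft' | g &&
python3 -m inch '[{"turn":[0,0,0],"slide":[-0.06,-0.003,0],"hand":1}]' | egrep 'pos|ft' | g &&
python3 -m inch '[{"turn":[0,0,0],"slide":[-0.06,-0.003,0],"hand":1}]' | egrep 'pos|ft' | g &&
python3 -m inch '[{"turn":[0,0,0],"slide":[-0.06,-0.003,0],"hand":1}]' | egrep 'pos|ft' | g; echo end
```

```text
endposition: [466.7, 72.6, 56.4]
ft_force: [6.2, 0.9, -3.5]
```

Force is rising at x=466.7 (6.2 N, against a 3.5 N drag). Checking that it is the bar with finer steps.

```bash
python3 -m inch '[{"turn":[0,0,0],"slide":[-0.03,-0.001,0],"hand":1}]' | egrep 'pos|ft'
```

```text
position: [466.6, 72.6, 56.3]
ft_force: [6.2, 0.9, -2.9]
```

```bash
python3 -m inch '[{"turn":[0,0,0],"slide":[-0.02,-0.001,0],"hand":1}]' | egrep 'pos|ft'
```

```text
position: [466.5, 72.6, 56.3]
ft_force: [6.5, -0.5, -3.0]
```

```bash
python3 -m inch '[{"turn":[0,0,0],"slide":[-0.03,-0.001,0],"hand":1}]' | egrep 'pos|ft'; python3 -m inch '[{"turn":[0,0,0],"slide":[0,0,0],"hand":1}]' | egrep 'pos|ft'
```

```text
position: [466.5, 72.6, 56.3]
ft_force: [6.5, 1.1, -4.2]
position: [466.4, 72.5, 56.3]
ft_force: [7.5, 0.4, -4.1]
```

```bash
python3 -m inch '[{"turn":[0,0,0],"slide":[-0.03,-0.001,0],"hand":1},{"turn":[0,0,0],"slide":[0,0,0],"hand":1},{"turn":[0,0,0],"slide":[0,0,0],"hand":1}]' | egrep 'pos|ft|t:';  python3 -m inch '[{"turn":[0,0,0],"slide":[0,0,0],"hand":1},{"turn":[0,0,0],"slide":[0,0,0],"hand":1},{"turn":[0,0,0],"slide":[0,0,0],"hand":1}]' | egrep 'pos|ft|t:'
python3 - <<'E'
from h import *
o=ctrl.get_obs(); p=o["position"]; print(p,o["ft_force"])
y=np.radians(2.66); A=lambda x,yy:(x*np.cos(y)+yy*np.sin(y),-x*np.sin(y)+yy*np.cos(y))
c=ctrl.camera("top"); W=cloud(c); hsv=cv2.cvtColor(c["frame"],cv2.COLOR_BGR2HSV); a,b=A(W[...,0],W[...,1]); Z=W[...,2]
L=(cv2.inRange(hsv,(105,100,30),(125,255,255))>0)&(Z>66)&(Z<78)&(b>-15)&(b<118)&(a>570)&(a<830)
for lo in range(int(a[L].min()),int(a[L].max()),20):
    k=L&(a>=lo)&(a<lo+20); print(lo,b[k].min().round(1),b[k].max().round(1),k.sum())
print(np.percentile(a[L],[0,98,100]))
for s in ((-110,-10),(112,135)):
    D=(hsv[...,2]<60)&(a>575)&(a<625)&(b>s[0])&(b<s[1])&(Z>24)&(Z<40); print("bar a",np.percentile(a[D],[5,50,95]),D.sum())
E
```

```text
t: 17.6
position: [466.4, 72.5, 56.3]
tcp_rot: [-0.024, 1.0, -0.0, 0.002]
ft_force: [7.5, 0.5, -4.6]
t: 17.98
position: [466.4, 72.5, 56.4]
tcp_rot: [-0.024, 1.0, -0.0, 0.002]
ft_force: [7.4, 1.2, -4.5]
[466.36609047  72.51049126  56.35269431] [ 7.42367025  1.19749727 -4.51550263]
597 -2.5 109.2 141
617 -3.5 109.2 40
637 -2.8 109.5 20
657 -3.4 109.4 39
677 -2.8 108.3 32
697 -3.4 109.7 35
717 -2.9 108.6 35
737 -1.5 109.9 97
[597.32857955 750.945721   753.08643185]
bar a [595.73439002 598.31536809 600.81007793] 66
bar a [593.50422746 596.59323646 599.60270137] 15
```

The bar has not moved, the tote is square, and the pull is steady at 7.5 N. One tiny extra take-up and a hold of about 0.6 s, then I'll ease off.

```bash
python3 -m inch '[{"turn":[0,0,0],"slide":[-0.05,-0.002,0],"hand":1},{"turn":[0,0,0],"slide":[0,0,0],"hand":1},{"turn":[0,0,0],"slide":[0,0,0],"hand":1},{"turn":[0,0,0],"slide":[0,0,0],"hand":1},{"turn":[0,0,0],"slide":[0,0,0],"hand":1},{"turn":[0,0,0],"slide":[0,0,0],"hand":1}]' | egrep 'pos|ft|t:';  python3 -m inch '[{"turn":[0,0,0],"slide":[0.05,0.002,0],"hand":1},{"turn":[0,0,0],"slide":[0.1,0.005,0],"hand":1},{"turn":[0,0,0],"slide":[0.2,0.01,0],"hand":1},{"turn":[0,0,0],"slide":[0.4,0.02,0],"hand":1},{"turn":[0,0,0],"slide":[0.4,0.02,0],"hand":1},{"turn":[0,0,0],"slide":[0.2,0.01,0],"hand":1},{"turn":[0,0,0],"slide":[0,0,0],"hand":1},{"turn":[0,0,0],"slide":[0,0,0],"hand":1}]'
```

```text
t: 18.77
position: [466.1, 72.5, 56.3]
tcp_rot: [-0.024, 1.0, -0.0, 0.002]
ft_force: [8.2, 1.9, -4.8]
t: 19.77
position: [477.2, 73.3, 56.3]
tcp_rot: [-0.024, 1.0, 0.0, -0.0]
ft_force: [0.5, -0.1, -2.1]
grip_width: 23.2
grip_force: 79.0
```

Unloaded cleanly (0.5 N). Lift clear of the lip, then back out.

```bash
python3 -m inch '[{"turn":[0,0,0],"slide":[0,0,0.4],"hand":1},{"turn":[0,0,0],"slide":[0,0,0.8],"hand":1},{"turn":[0,0,0],"slide":[0,0,1],"hand":1},{"turn":[0,0,0],"slide":[0,0,1],"hand":1},{"turn":[0,0,0],"slide":[0,0,0.7],"hand":1},{"turn":[0,0,0],"slide":[0,0,0],"hand":1},{"turn":[0,0,0],"slide":[0,0,0],"hand":1}]'
python3 -m inch '[{"turn":[0,0,0],"slide":[-0.6,-0.03,0],"hand":1},{"turn":[0,0,0],"slide":[-1.5,-0.07,0],"hand":1},{"turn":[0,0,0],"slide":[-1.5,-0.07,0],"hand":1},{"turn":[0,0,0],"slide":[-1,-0.05,0.5],"hand":1},{"turn":[0,0,0],"slide":[0,0,1.5],"hand":1},{"turn":[0,0,0],"slide":[0,0,1.5],"hand":1},{"turn":[0,0,0],"slide":[0,0,0.3],"hand":1},{"turn":[0,0,0],"slide":[0,0,0],"hand":1}]'
python3 - <<'E'
from h import *
o=ctrl.get_obs(); print(o["position"],o["ft_force"])
T=ctrl.camera("top");S=ctrl.camera("side"); o=np.zeros((560,800,3),np.uint8)
a=cv2.resize(T["frame"][60:220,240:370],None,fx=3,fy=3,interpolation=cv2.INTER_CUBIC); b=cv2.resize(S["frame"][65:245,165:360],None,fx=2.1,fy=2.1,interpolation=cv2.INTER_CUBIC)
o[:a.shape[0],:a.shape[1]]=a; o[:b.shape[0],390:390+b.shape[1]]=b; cv2.imwrite("pics/c5.png",o)
y=np.radians(2.66); A=lambda x,yy:(x*np.cos(y)+yy*np.sin(y),-x*np.sin(y)+yy*np.cos(y))
c=T; W=cloud(c); hsv=cv2.cvtColor(c["frame"],cv2.COLOR_BGR2HSV); a,b=A(W[...,0],W[...,1]); Z=W[...,2]
L=(cv2.inRange(hsv,(105,100,30),(125,255,255))>0)&(Z>66)&(Z<78)&(b>-15)&(b<118)&(a>570)&(a<830)
print(np.percentile(a[L],[0,2,98,100]))
D=(hsv[...,2]<60)&(a>575)&(a<625)&(b>-110)&(b<-10)&(Z>24)&(Z<40); print("bar a",np.percentile(a[D],[5,50,95]),D.sum())
E
```

```text
t: 20.65
position: [477.4, 73.3, 95.3]
tcp_rot: [-0.024, 1.0, 0.0, -0.0]
ft_force: [0.8, -0.1, -1.3]
grip_width: 22.9
grip_force: 79.0
t: 21.65
position: [431.4, 71.1, 133.4]
tcp_rot: [-0.024, 1.0, -0.0, 0.0]
ft_force: [-0.6, 0.0, -1.1]
grip_width: 23.1
grip_force: 79.0
[431.3518145   71.06863706 133.44551213] [-0.59517051  0.00639413 -1.12047769]
[598.11349494 598.75384462 751.35213661 753.18809512]
bar a [595.63864914 598.08677434 601.11652355] 71
```

View pics/c5.png

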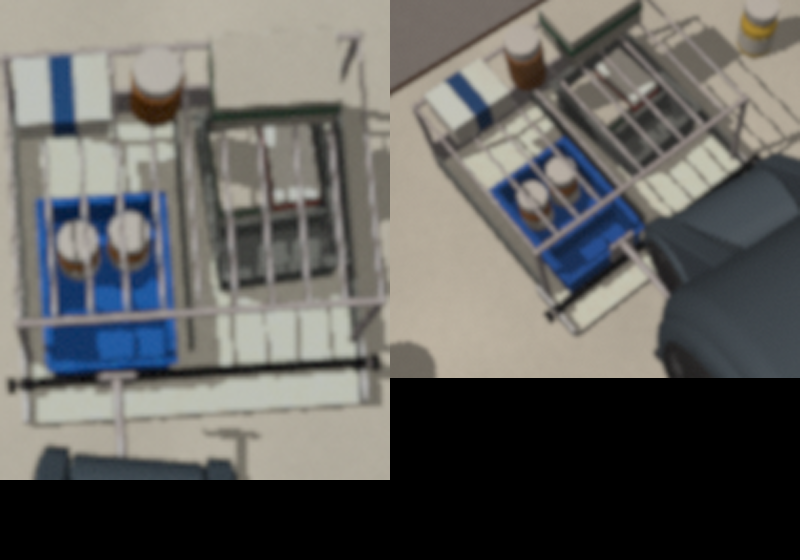

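Tote square on the bar at (105,370), both vials upright, and the bar and tote rear edge unchanged within noise. Returning the hook to the mat.

```bash
python3 -m inch '[{"turn":[0,0,0],"slide":[0,-2,0],"hand":1},{"turn":[0,0,-0.03],"slide":[0,-4,0],"hand":1},{"turn":[0,0,-0.05],"slide":[0,-5,0],"hand":1},{"turn":[0,0,-0.05],"slide":[0,-5,0],"hand":1},{"turn":[0,0,-0.05],"slide":[0,-5,0],"hand":1},{"turn":[0,0,-0.05],"slide":[1,-5,0],"hand":1},{"turn":[0,0,-0.05],"slide":[1.2,-5,0],"hand":1},{"turn":[0,0,-0.025],"slide":[1,-3,0],"hand":1}]'
python3 -m inch '[{"turn":[0,0,0],"slide":[0.6,-1.5,0],"hand":1},{"turn":[0,0,0],"slide":[0.1,-0.4,-2],"hand":1},{"turn":[0,0,0],"slide":[0,0,-4],"hand":1},{"turn":[0,0,0],"slide":[0,0,-3],"hand":1},{"turn":[0,0,0],"slide":[0,0,-1.5],"hand":1},{"turn":[0,0,0],"slide":[0,0,-0.6],"hand":1},{"turn":[0,0,0],"slide":[0,0,0],"hand":1},{"turn":[0,0,0],"slide":[0,0,0],"hand":1}]'
```

```text
t: 22.75
position: [463.8, -271.7, 132.6]
tcp_rot: [0.13, 0.992, -0.0, 0.0]
ft_force: [0.2, -0.2, -1.4]
grip_width: 23.2
grip_force: 78.9
t: 23.75
position: [471.2, -288.3, 23.3]
tcp_rot: [0.128, 0.992, -0.001, 0.001]
ft_force: [0.2, -0.1, -1.6]
grip_width: 23.3
grip_force: 78.9
```

```bash
python3 -m inch '[{"turn":[0,0,0],"slide":[0,0,-0.6],"hand":1},{"turn":[0,0,0],"slide":[0,0,-0.4],"hand":1},{"turn":[0,0,0],"slide":[0,0,-0.2],"hand":1},{"turn":[0,0,0],"slide":[0,0,0],"hand":1},{"turn":[0,0,0],"slide":[0,0,0],"hand":1}]' | egrep 'pos|ft'
python3 -m inch '[{"turn":[0,0,0],"slide":[0,0,-0.08],"hand":1},{"turn":[0,0,0],"slide":[0,0,0],"hand":1}]' | egrep 'pos|ft'
python3 -m inch '[{"turn":[0,0,0],"slide":[0,0,-0.08],"hand":1},{"turn":[0,0,0],"slide":[0,0,0],"hand":1}]' | egrep 'pos|ft'
```

```text
position: [470.6, -287.9, 10.3]
ft_force: [-0.7, 0.1, -1.4]
position: [470.5, -287.9, 9.5]
ft_force: [0.1, 0.4, -1.3]
position: [470.5, -287.9, 8.7]
ft_force: [0.3, 1.6, -0.5]
```

```bash
python3 -m inch '[{"turn":[0,0,0],"slide":[0,0,-0.06],"hand":1},{"turn":[0,0,0],"slide":[0,0,0],"hand":1}]' 20 | egrep 'pos|ft|grip'
python3 -m inch '[{"turn":[0,0,0],"slide":[0,0,0],"hand":0.3},{"turn":[0,0,0],"slide":[0,0,0],"hand":0},{"turn":[0,0,0],"slide":[0,0,0],"hand":-0.4},{"turn":[0,0,0],"slide":[0,0,0],"hand":-1},{"turn":[0,0,0],"slide":[0,0,0],"hand":-1},{"turn":[0,0,0],"slide":[0,0,0],"hand":-1}]'
python3 -m inch '[{"turn":[0,0,0],"slide":[0,0,0.5],"hand":-1},{"turn":[0,0,0],"slide":[0,0,2],"hand":-1},{"turn":[0,0,0],"slide":[0,0,4],"hand":-1},{"turn":[0,0,0],"slide":[0,0,4],"hand":-1},{"turn":[0,0,0],"slide":[-0.5,0,4],"hand":-1},{"turn":[0,0,0],"slide":[0,0,1],"hand":-1},{"turn":[0,0,0],"slide":[0,0,0],"hand":-1},{"turn":[0,0,0],"slide":[0,0,0],"hand":-1}]'
python3 - <<'E'
from h import *
w=ctrl.camera("wrist");T=ctrl.camera("top"); o=np.zeros((420,800,3),np.uint8); o[:,:420]=w["frame"][:,70:490]; a=cv2.resize(T["frame"][70:270,240:450],None,fx=1.8,fy=1.8); o[:360,420:798]=a; cv2.imwrite("pics/c6.png",o)
W=cloud(w); hsv=cv2.cvtColor(w["frame"],cv2.COLOR_BGR2HSV)
O=(cv2.inRange(hsv,(5,150,100),(18,255,255))>0)&(W[...,2]>38); print(cv2.minAreaRect(W[O][:,:2].astype(np.float32)),np.median(W[O][:,2]))
X,Y,Z=[W[...,i] for i in range(3)]; B=(X>570)&(X<625)&(Y<-295)&(Y>-360)&(Z>30)&(Z<50); print(B.sum(),cv2.minAreaRect(W[B][:,:2].astype(np.float32)),np.percentile(Z[B],[5,50,95]))
E
```

```text
position: [470.6, -287.9, 8.2]
ft_force: [0.7, -0.0, -0.8]
grip_width: 23.1
grip_force: 79.4
t: 25.88
position: [470.6, -287.9, 8.1]
tcp_rot: [0.129, 0.992, -0.0, 0.0]
ft_force: [-0.3, -1.1, -0.3]
grip_width: 85.3
grip_force: 0.0
t: 26.88
position: [464.8, -287.2, 161.7]
tcp_rot: [0.129, 0.992, 0.001, -0.001]
ft_force: [0.1, 0.2, -0.3]
grip_width: 85.3
grip_force: 0.0
((470.4382019042969, -286.34112548828125), (23.058940887451172, 88.75448608398438), 75.013671875) 41.74959666990023
544 ((588.3946533203125, -317.60357666015625), (29.73802947998047, 38.590850830078125), 75.06802368164062) [31.40953815 35.50259563 38.34756637]
```

View pics/c6.png

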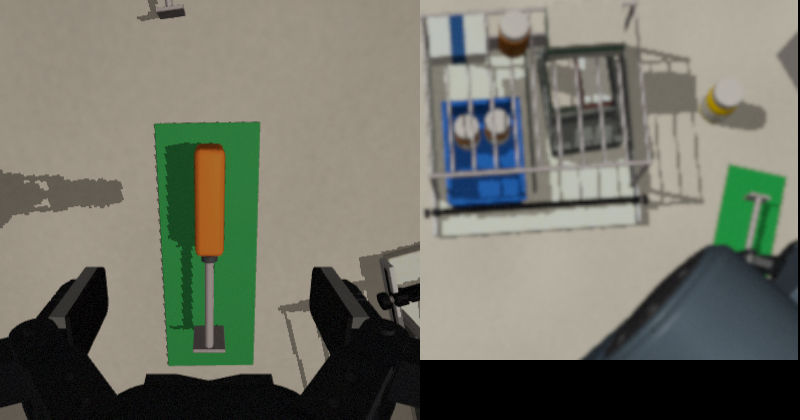

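The hook stands upright on the mat (handle at (208,200), blade at (208,340)). The tote rests on the bar with both vials upright, and the gripper is clear. Handing in.

```bash
python3 -c "
from station import ctrl
print(ctrl.job_done())"
```

```text
the job is handed in; nothing more can be done
None
```

Job handed in at about 27 s: the blue tote was drawn square against the stop bar with a pull that read at most 8.2 N, both vials are upright, the bar did not move measurably, and the hook is standing back on its mat with the blade down.

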